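# Serve an oatcake with the fish slice

## Robot

A 6-joint arm with a two-finger parallel gripper is mounted at the origin on a cart in front of the work surface, level with it; the furniture and walls round the work are solid. World frame = base frame: x ahead of the robot, y to its left, z up, the work surface at z = 0. Lengths are in m, angles in rad, forces in N, time in s.
With the tool pointing down it reaches from about 0.35 to 0.775 m from the base axis. Payload 5.5 kg.
Tool frame: the origin (TCP) lies at the very end of the fingers, on their centre line; the grasp point (between the pads) lies 19 mm behind it (manip.hold_point_z is the distance from the TCP to the grasp point, in m); z points along the fingers, y is the line along which they close (so a half turn about z gives the same grasp; the last joint's range is limited). The gripper opens to 85 mm and grips with 20 to 120 N. Pads are 22 mm wide; open, the fingers measure 114 mm over their backs; the gripper's body (76 mm by 85 mm) begins 54 mm behind the grasp point. The pads swing forward as they close: fully open they stand 13 mm farther back than shut.
Start: joints at [-0.14, 0.313, 0.046, 1.304, 0, 1.431], TCP at [0.575, -0, 0.231] pointing down, gripper open.
Joint ranges: [-2.76, 2.76], [-0.86, 1.69], [-1.03, 1.26], [-2.2, 2.34], [-1.47, 1.5], [-3.14, 3.14]. Speed limits (rad/s): [2.57, 2.57, 3.14, 3.14, 3.14, 3.14].

## Interface

Orientations are given as a rotation vector (axis times angle).
In Python, from workcell import manip gives the robot as it stands. The module is installed in compiled form; this text tells all that it offers.
- The arm moves only by the tool move_arm, never from a script. Its argument "deltas" is a list of rows, each an object with "grip": the opening, from -1 (shut) to 1 (fully open); "slide": the shift along the world's x, y, z in mm, a list of three; "rot": the turn, a rotation vector about the world's x, y, z in degrees, a list of three. In form: [{"grip": grip, "slide": [tx, ty, tz], "rot": [wx, wy, wz]}, ...]. A call has 1 to 12 rows; each row is the pose to reach, as a shift and turn from the pose commanded when the call began; what a row does not reach only later rows make up. A row lasts 1/10 s, in which the tool goes at most 50 mm and 8.59 degrees, less where a joint would pass 70% of its speed; a pose out of reach is approached as far as the arm can. A call with a gripper value outside its range is refused whole. The fingers move at their own pace and stop on an object; "squeeze" is the grip in N (left out, the last holds). Time passes only in rows, so rows that repeat a pose let the fingers close. It gives the time, the measured TCP pose, the force, the opening and the grip force at its end, in the units of the state.
- manip.sense(): the state, without advancing time (a new reading comes with each control period).
- manip.read_camera(name): name is "scene" or "side" or "wrist"; returns a dict with "frame" (400x640x3 uint8, blue, green, red), "z_map" (400x640 float32, m along the optical axis (not along the pixel's ray), 0 where there is no reading), "fx", "fy", "cx", "cy" (pixels), "cam_to_world" (4x4, takes a point from camera to world coordinates). Camera axes: x right, y up, looking along -z (the intrinsics and any distortion apply to the point x, -y, -z); pixel columns grow to the right and rows downward; lengths in m; the calibration is good to about 2 mm. A picture is of the moment at which its call begins.
- manip.sign_off(): hands the job in; it is judged then, once.
The state is a dict: "clock": time; "joint_positions": joint angles; "qvel": joint speeds; "tau": joint torques, N m; "tcp_pos": TCP position; "tcp_rot": TCP orientation; "ft_force": force on the tool from outside, world axes, zero at the start; "wrist_torque": the same for the moment, N m; "gripper_width": finger opening in m; "grip_force": force on a finger pad.
Only numpy, scipy, OpenCV 4.12 (cv2) and the standard library are available. Lean on these libraries where they do the work, as an engineer would, in place of code of your own. Each camera call takes 0.05 s, during which the arm holds its last target. There are 200 camera calls.

## Task

Serve the larger of the two oatcakes: slide the fish slice's thin springy blade right under it, with the turned-up lip of the baking sheet as a stop and pressing only lightly on the sheet, lift it off on the blade, and tip it from the blade, held low, onto the side plate so that it lies flat in the middle, pricked side up. Then lay the slice down on the bare worktop, right way up and clear of the plate and the sheet. Do not touch the oatcakes with the fingers, and leave the smaller oatcake, the plate and the other things where they are.

Things in the scene. Friction and masses are not known exactly. Their poses are not given: they have to be found in the camera images.
- slice: Fish slice, 245 mm long, 0.14 kg: dark wooden handle, bent steel neck, slotted steel blade. As it lies its frame is level: z = 0 on the worktop, z up, x to the blade. It rests on the blade's front edge (x = 145) and the handle's end (x = -100). The blade slopes 15 degrees down from its heel (x = 57, z = 25) to that edge, so it is level when the slice is pitched 15 degrees edge-up.
- slice_grip (a point): Point on the handle's centre line, x = -5, y = 0, z = 33.5 in the slice's frame, where to hold it. The handle (134 long, 20 wide, 17 high, flat parallel sides) rises 15 degrees towards the blade and ends at x = 30, z = 43.
- slice_edge (a point): Middle of the underside of the blade's front edge, x = 145, y = 0, z = 0 in the slice's frame. The blade is 64 wide, 92 long, 2 thick and springy: it bends at the heel, about 5.6 mm at the edge per newton, and springs back.
- baking_sheet: Dark steel baking sheet, left or right of the slice, 200 (its x) by 160 (its y) by 3 thick, fixed on a cork trivet so that its upper face is 15 above the worktop. Origin: centre of its underside, z up. Flat and open on three sides; along the +y edge a lip is turned up, its inner face at y = +78, its top 17 to 19 above the origin.
- oatcake_large: The larger oatcake, a rigid round biscuit, 84 diameter, 11 thick, about 0.07 kg, fork-pricked on top; its rim lies 10 to 40 from the lip. Origin: centre of its underside, z out of the pricked face. The lower rim is bevelled: the flat underside is 66 in diameter, the bevel rises 5 at the outside. On the blade it stays put at slopes up to 25 degrees and slides off from about 35 to 40.
- oatcake_small: The smaller oatcake beside it along the lip, left or right, centres some 96 apart: 58 diameter, 11 thick. Origin: centre of its underside. Stays where it is.
- side_plate: White side plate, on the other side of the slice, 200 diameter, loose, 0.3 kg. Origin: centre of its underside, z up; its flat floor is 8 above the origin out to a radius of about 65, and from there it rises to a rim 18 to 20 high.
- garlic_front: Garlic bulb, 41 diameter, 53 high, near the front edge of the worktop. Origin: centre of its underside. Bystander.
- garlic_back: Garlic bulb, 49 diameter, 62 high, at the right edge beside the draining board. Origin: centre of its underside. Bystander.
- egg_cup: Pale speckled egg cup, 49 diameter, 56 high, at the front edge left of the slice's handle. Origin: centre of its underside. Bystander.

How it is judged:
On the way, in this order (a step that is already met when the one before it is completed fails the run):
1. the large oatcake rides on the blade, clear above the sheet (height (world z) of oatcake_large above 0.05 m and contact force between slice and oatcake_large above 0.2 N and angle between oatcake_large's own z axis and vertical below 0.6 rad), for 0.3 s.
2. the oatcake comes down on the plate while the blade still carries it (contact force between each of side_plate, slice and oatcake_large above 0.03 N), for 0.05 s.
At the end, for the whole second after the job is handed in: The larger oatcake lies flat (within 0.1 rad), pricked side up, on the floor of the side plate, its centre within 40 mm of the plate's; the slice lies right way up with its blade edge and handle end on the worktop, touching neither plate nor sheet; all at rest (horizontal distance between oatcake_large and side_plate below 0.04 m and z of oatcake_large in the frame of side_plate below 0.013 m and angle between oatcake_large's own z axis and vertical below 0.1 rad and linear speed of each of oatcake_large, slice below 0.02 m/s and angle between slice's own z axis and vertical below 0.2 rad and height (world z) of slice_grip below 0.042 m and height (world z) of slice_edge below 0.006 m and contact force between slice and side_plate below 0.02 N and contact force between slice and baking_sheet below 0.02 N).
It fails at once if a finger touches an oatcake (contact force between the fingers and oatcake_large above 0.2 N or contact force between the fingers and oatcake_small above 0.2 N).
It fails at once if the slice is pressed hard on the baking sheet or driven hard against its lip (over 30 N) (contact force between slice and baking_sheet above 30 N).
It fails at once if the smaller oatcake is moved more than 15 mm (distance of oatcake_small from where it was at the start of the episode above 0.015 m).
It fails at once if the plate is moved more than 40 mm (distance of side_plate from where it was at the start of the episode above 0.04 m).
It fails at once if a bystander is moved more than 25 mm (distance of any of garlic_front, garlic_back, egg_cup from where it was at the start of the episode above 0.025 m).
It also fails if it takes over 72 s, if anything falls off the work surface, if the arm or the gripper's body presses on something with over 40 N, if the wrist force passes 120 N, or if a joint passes its speed limit or range.

## Working session

There is one attempt and no reset: what is moved stays moved. The work goes in short steps, Python scripts to look and compute and a tool call to move; the robot and the scene stay as the last step left them, time stands still between calls to the robot, and variables do not carry over. Pictures are saved under pics/ and viewed, at most 10 in all, crops included, and the job is handed in when it is done.

Besides the shell and the picture viewer there is one more tool, called by a JSON object that holds its "name" and its "arguments". move_arm: Moves the arm, as the interface text tells. Its arguments: {"type":"object","properties":{"deltas":{"type":"array","items":{"type":"object","properties":{"grip":{"type":"number"},"slide":{"type":"array","items":{"type":"number"}},"rot":{"type":"array","items":{"type":"number"}}}}},"squeeze":{"type":"number"}},"required":["deltas"]}

```bash
mkdir -p pics
cat > h.py <<'E'
import numpy as np, cv2
from workcell import manip
def cam(n):
    return manip.read_camera(n)
def world(c,us,vs,z=None):
    us=np.asarray(us,float);vs=np.asarray(vs,float)
    d=np.stack([(us-c['cx'])/c['fx'],-(vs-c['cy'])/c['fy'],-np.ones_like(us)],-1)
    M=np.array(c['cam_to_world']);R=M[:3,:3];o=M[:3,3]
    if z is None:
        dz=c['z_map'][vs.astype(int),us.astype(int)]
        return (d*dz[...,None])@R.T+o
    r=d@R.T
    return o+r*((z-o[2])/r[...,2])[...,None]
E
python3 - <<'E'
from h import *
for n in ("scene","side"):
    c=cam(n); cv2.imwrite(f"pics/{n}0.png",c['frame']); np.savez(f"{n}0.npz",**c)
    print(n,{k:c[k] for k in c if k not in('frame','z_map')})
print(manip.sense())
E
```

```text
scene {'fx': 448.8720842872526, 'fy': 448.8720842872526, 'cx': 312.1129111184099, 'cy': 198.09039008374492, 'cam_to_world': array([[ 0.83980345,  0.27221564, -0.46971142,  0.02405317],
       [-0.54285008,  0.43162922, -0.72042349, -0.77464248],
       [ 0.00663063,  0.85999701,  0.51025599,  0.62877378],
       [ 0.        ,  0.        ,  0.        ,  1.        ]])}
side {'fx': 412.9667918894476, 'fy': 412.9667918894476, 'cx': 318.28523944725026, 'cy': 207.48252110831007, 'cam_to_world': array([[-0.95100135,  0.16692362, -0.26025554,  0.26452708],
       [-0.30861309, -0.56372467,  0.76614128,  0.79327469],
       [-0.01882539,  0.80891965,  0.58761773,  0.64623172],
       [ 0.        ,  0.        ,  0.        ,  1.        ]])}
{'clock': 0.1, 'joint_positions': array([-1.39575056e-01,  3.13890908e-01,  4.51159343e-02,  1.30359735e+00,
       -1.36577100e-05,  1.43120187e+00]), 'qvel': array([ 0.00023878, -0.00180673,  0.0030139 , -0.00067927,  0.00062911,
       -0.00045713]), 'tau': array([ 3.58776997e-03, -4.81727242e+01,  2.99244744e+01,  1.27543980e-02,
       -1.12281841e-04,  1.60051752e-05]), 'tcp_pos': array([5.74557079e-01, 6.27995758e-05, 2.30527152e-01]), 'tcp_rot': array([-2.22053550e+00, -2.22057861e+00,  1.50645180e-03]), 'ft_force': array([ 0.57119273, -0.70800997,  0.2462819 ]), 'wrist_torque': array([ 1.63792497e-05, -7.18196596e-03,  4.65403183e-02]), 'grip_force': 0.0, 'gripper_width': 0.08532209078543135}
```

View pics/scene0.png

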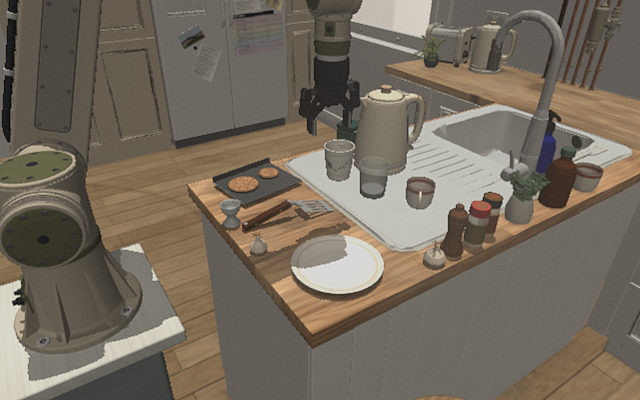

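View pics/side0.png

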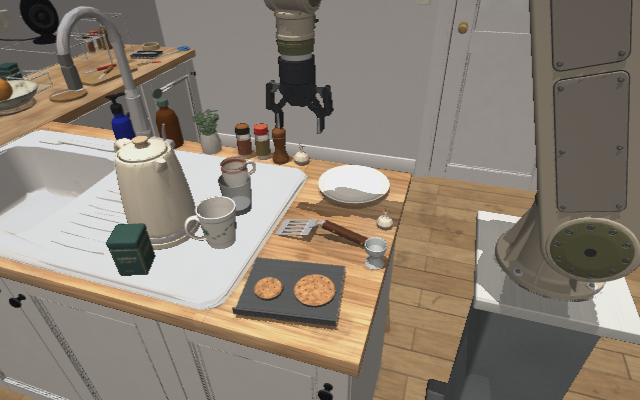

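Scene: slice in the middle (handle at ~(265,215), blade at ~(312,207)), sheet at left with the large oatcake at (243,184), plate at (338,264). Side: large oatcake (315,290), small (268,288), lip along the lower sheet edge (row ~318), slice handle (343,233), blade (297,228), plate (354,184).

```bash
cat > m.py <<'E'
from h import *
c=dict(np.load("side0.npz")); f=c['frame']; hsv=cv2.cvtColor(f,cv2.COLOR_BGR2HSV)
def rep(name,mask,z,roi,c=c):
    x0,y0,x1,y1=roi; m=np.zeros_like(mask); m[y0:y1,x0:x1]=mask[y0:y1,x0:x1]
    cs,_=cv2.findContours(m,cv2.RETR_EXTERNAL,cv2.CHAIN_APPROX_NONE)
    cs=[k for k in cs if cv2.contourArea(k)>100]
    for k in sorted(cs,key=cv2.contourArea)[::-1][:2]:
        p=k[:,0,:]; w=world(c,p[:,0],p[:,1],z)[:,:2]*1000
        (cx,cy),r=cv2.minEnclosingCircle(w.astype(np.float32)); rc=cv2.minAreaRect(w.astype(np.float32))
        print(name,len(p),'circ',np.round([cx,cy,r]),'rect',np.round(cv2.boxPoints(rc)).tolist(),'px',p.mean(0).round())
oat=cv2.inRange(hsv,(3,90,90),(20,255,255))
rep('oat',oat,.026,(245,265,340,312))
dark=cv2.inRange(hsv,(0,0,0),(179,110,100))
sheet=cv2.inRange(f,(0,0,0),(95,95,95))
rep('sheet',sheet,.015,(225,250,355,330))
plate=cv2.inRange(hsv,(0,0,150),(179,40,255))
rep('plate',plate,.019,(310,160,400,210))
hd=cv2.inRange(hsv,(0,60,0),(20,255,115)); rep('handle',hd,.04,(315,215,368,252))
bl=cv2.inRange(hsv,(0,0,100),(179,45,255)); rep('blade',bl,.012,(272,212,325,242))
big=cv2.resize(f[150:335,220:420],None,fx=4,fy=4,interpolation=cv2.INTER_CUBIC)[:, :800]
cv2.imwrite("pics/crop1.png",big[:600,:])
cv2.imwrite("pics/crop1.png",cv2.resize(f[190:335,225:415],None,fx=4,fy=4,interpolation=cv2.INTER_CUBIC))
E
python3 m.py
```

```text
oat 101 circ [461. 252.  42.] rect [[403.0, 245.0], [470.0, 195.0], [519.0, 260.0], [452.0, 310.0]] px [314. 290.]
oat 69 circ [552. 275.  30.] rect [[513.0, 268.0], [561.0, 237.0], [592.0, 283.0], [544.0, 315.0]] px [268. 288.]
sheet 402 circ [507. 258. 125.] rect [[396.0, 325.0], [420.0, 160.0], [624.0, 190.0], [600.0, 354.0]] px [285. 295.]
plate 261 circ [ 486. -167.  100.] rect [[362.0, -103.0], [417.0, -288.0], [608.0, -232.0], [553.0, -47.0]] px [354. 189.]
plate 98 circ [ 447. -300.   71.] rect [[372.0, -294.0], [382.0, -329.0], [517.0, -290.0], [507.0, -255.0]] px [377. 162.]
handle 169 circ [450.  89.  67.] rect [[379.0, 78.0], [507.0, 44.0], [522.0, 100.0], [394.0, 134.0]] px [337. 234.]
blade 112 circ [564.  56.  65.] rect [[499.0, 66.0], [516.0, 9.0], [629.0, 43.0], [612.0, 99.0]] px [300. 226.]
blade 53 circ [627.  52.  43.] rect [[599.0, 88.0], [622.0, 10.0], [654.0, 19.0], [631.0, 97.0]] px [276. 220.]
```

View pics/crop1.png

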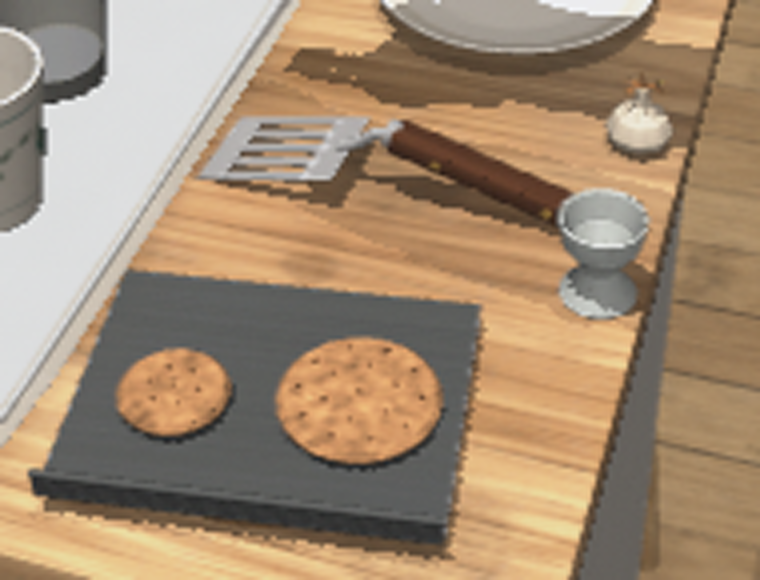

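The crop shows sheet corners at crop (122,272), (480,307), blade edge corners at (200,177), (245,117), heel (335,180), (368,122), and the handle top from (395,130) to about (560,210), half hidden by the egg cup. The lip lies at the bottom and the egg cup stands beside the handle's end.

Run:
```python
from h import *
c=dict(np.load("side0.npz"))
P=lambda n,u,v,z: print(n,(world(c,225+np.array([u])/4-.4,190+np.array([v])/4-.4,z)[0]*1000).round())
P('sheetA',122,272,.015);P('sheetB',480,307,.015)
P('lipbotL',50,468,.015); P('lipTopL',32,470,.03);P('lipTopR',445,525,.03)
P('edge1',200,179,.002);P('edge2',245,117,.002);P('heel1',335,180,.027);P('heel2',368,122,.027)
P('hfrontTop',405,122,.051);P('hfrontBot',388,150,.036);P('hbackTop',572,190,.02);P('cuptop',603,212,.056);P('cupbase',598,290,.0);P('garlic',640,150,0)
# depth of handle/blade points: cloud
us,vs=np.meshgrid(np.arange(300,368),np.arange(212,250)); w=world(c,us.ravel(),vs.ravel())
f=c['frame'][212:250,300:368]; hsv=cv2.cvtColor(f,cv2.COLOR_BGR2HSV)
m=(cv2.inRange(hsv,(0,60,0),(20,255,115)).ravel()>0)&(w[:,2]>.02)&(w[:,2]<.06)
q=w[m]*1000; 
mu=q.mean(0);U,S,V=np.linalg.svd(q-mu,full_matrices=False);t=(q-mu)@V[0]
print(m.sum(),mu.round(),V[0].round(3),S, [ (mu+V[0]*k).round() for k in (t.min(),t.max())])
```

```text
sheetA [621. 192.  15.]
sheetB [422. 161.  15.]
lipbotL [595. 331.  15.]
lipTopL [595. 345.  30.]
lipTopR [397. 318.  30.]
edge1 [618.  90.   2.]
edge2 [614.  24.   2.]
heel1 [528.  95.  27.]
heel2 [527.  37.  27.]
hfrontTop [495.  60.  51.]
hfrontBot [503.  70.  36.]
hbackTop [395.  56.  20.]
cuptop [367. 112.  56.]
cupbase [366. 114.   0.]
garlic [367. -17.   0.]
377 [450.  71.  34.] [-0.974  0.036 -0.225] [572.37882028 115.24914785  60.07394968] [array([500.,  69.,  46.]), array([395.,  73.,  22.])]
```

{"name": "move_arm", "arguments": {"deltas": [{"grip": 1, "slide": [-109, 67, -60], "rot": [0, 0, -30]}, {"grip": 1, "slide": [-109, 67, -60], "rot": [0, 0, -30]}, {"grip": 1, "slide": [-109, 67, -60], "rot": [0, 0, -30]}, {"grip": 1, "slide": [-109, 67, -60], "rot": [0, 0, -30]}]}}

```text
clock: 0.5
tcp_pos: [0.4574, 0.069, 0.1672]
tcp_rot: [-2.716, -1.565, 0.016]
ft_force: [0.9, 0.0, 0.4]
gripper_width: 0.0852
grip_force: 0.0
```

```bash
python3 -c "
from h import *
s=manip.sense();print(s['clock'],s['joint_positions'].round(3),s['tcp_pos'].round(4),s['tcp_rot'].round(3),s['ft_force'])"
```

```text
0.5 [-2.400e-02  1.390e-01 -3.390e-01  1.105e+00  1.000e-03  2.072e+00] [0.4574 0.069  0.1672] [-2.716 -1.565  0.016] [0.88236024 0.03347881 0.41367919]
```

{"name": "move_arm", "arguments": {"deltas": [{"grip": 1, "slide": [0, 0, -10], "rot": [0, 0, 50]}, {"grip": 1, "slide": [0, 0, -10], "rot": [0, 0, 50]}, {"grip": 1, "slide": [0, 0, -10], "rot": [0, 0, 50]}, {"grip": 1, "slide": [0, 0, -10], "rot": [0, 0, 50]}, {"grip": 1, "slide": [0, 0, -10], "rot": [0, 0, 50]}, {"grip": 1, "slide": [0, 0, -10], "rot": [0, 0, 50]}, {"grip": 1, "slide": [0, 0, -10], "rot": [0, 0, 116]}, {"grip": 1, "slide": [0, 0, -10], "rot": [0, 0, 116]}, {"grip": 1, "slide": [0, 0, -10], "rot": [0, 0, 116]}, {"grip": 1, "slide": [0, 0, -10], "rot": [0, 0, 116]}]}}

```text
clock: 1.5
tcp_pos: [0.4657, 0.067, 0.1609]
tcp_rot: [-0.951, -2.993, 0.0]
ft_force: [0.3, -0.4, 1.1]
gripper_width: 0.0855
grip_force: 0.0
```

{"name": "move_arm", "arguments": {"deltas": [{"grip": 1, "slide": [0, 0, 0], "rot": [0, 0, 34]}, {"grip": 1, "slide": [0, 0, 0], "rot": [0, 0, 34]}, {"grip": 1, "slide": [0, 0, 0], "rot": [0, 0, 34]}, {"grip": 1, "slide": [0, 0, 0], "rot": [0, 0, 34]}, {"grip": 1, "slide": [0, 0, 0], "rot": [0, 0, 34]}, {"grip": 1, "slide": [0, 0, 0], "rot": [0, 0, 34]}]}}

```text
clock: 2.1
tcp_pos: [0.4658, 0.067, 0.1611]
tcp_rot: [-0.05, -3.141, -0.0]
ft_force: [0.4, -0.9, 0.4]
gripper_width: 0.0856
grip_force: 0.0
```

```bash
python3 -c "
from h import *
s=manip.sense();print(s['clock'],s['joint_positions'].round(3),s['tcp_pos'].round(4),s['tcp_rot'].round(3),s['ft_force'])
c=cam('wrist');np.savez('w1.npz',**c);cv2.imwrite('pics/w1.png',c['frame']);print(np.array(c['cam_to_world']).round(3))"
```

```text
2.1 [-0.028  0.149 -0.343  1.08   0.     0.004] [0.4658 0.067  0.1611] [-0.05  -3.141 -0.   ] [ 0.39052301 -0.90311364  0.44982483]
[[ 0.03  -0.951 -0.308  0.387]
 [ 1.     0.029  0.01   0.07 ]
 [-0.    -0.308  0.951  0.303]
 [ 0.     0.     0.     1.   ]]
```

View pics/w1.png

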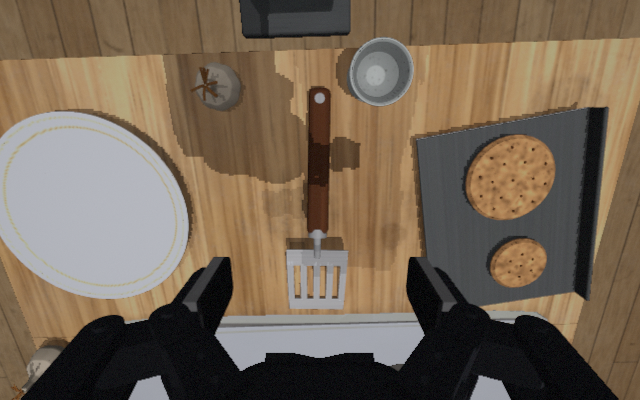

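Wrist view: handle from (319,88) to (317,232), blade edge from (289,310) to (344,308), egg cup (381,72) close to the handle's end. Sheet near edge (417,140)–(434,307), lip at the right (588,110)–(578,292), large oatcake (510,177), plate (95,204).

Run:
```python
from h import *
c=dict(np.load("w1.npz")); f=c['frame'];hsv=cv2.cvtColor(f,cv2.COLOR_BGR2HSV)
P=lambda n,u,v,z: print(n,(world(c,[u],[v],z)[0]*1000).round(1)[:2])
P('hEnd',319,88,.017);P('hFront',317.5,232,.051);P('e1',289,310,.002);P('e2',344,308,.002)
P('shA',417,140,.015);P('shB',434,307,.015);P('lipA',588,110,.03);P('lipB',577,292,.03)
P('cup',381,72,.056);P('garl',218,88,.03)
def circ(name,m,z,roi):
    x0,y0,x1,y1=roi;k=np.zeros_like(m);k[y0:y1,x0:x1]=m[y0:y1,x0:x1]
    q=max(cv2.findContours(k,0,1)[0],key=cv2.contourArea)[:,0]
    w=(world(c,q[:,0],q[:,1],z)[:,:2]*1000).astype(np.float32)
    print(name,np.round(cv2.minEnclosingCircle(w),1) if 0 else cv2.minEnclosingCircle(w))
oat=cv2.inRange(hsv,(3,90,60),(20,255,255))
circ('L',oat,.024,(455,125,565,228));circ('S',oat,.024,(480,230,560,292))
circ('plate',cv2.inRange(hsv,(0,0,150),(179,45,255)),.019,(0,100,195,305))
```

```text
hEnd [375.3  69.8]
hFront [498.9  64.7]
e1 [620.   26.8]
e2 [619.2  91.9]
shA [423.8 160.4]
shB [610.8 192.4]
lipA [400.7 301.5]
lipB [584.9 334.5]
cup [367.  116.8]
garl [373.2 -15.6]
L ((461.48870849609375, 247.62062072753906), 41.934974670410156)
S ((552.369140625, 270.87567138671875), 29.139436721801758)
plate ((486.895263671875, -164.95358276367188), 99.34306335449219)
```

{"name": "move_arm", "arguments": {"deltas": [{"grip": 1, "slide": [4, -1, -45], "rot": [0, 0, -0.7]}, {"grip": 1, "slide": [4, -1, -90], "rot": [0, 0, -0.7]}, {"grip": 1, "slide": [4, -1, -125], "rot": [0, 0, -0.7]}, {"grip": 1, "slide": [4, -1, -140], "rot": [0, 0, -0.7]}, {"grip": 1, "slide": [4, -1, -146], "rot": [0, 0, -0.7]}, {"grip": 1, "slide": [4, -1, -146], "rot": [0, 0, -0.7]}, {"grip": 1, "slide": [4, -1, -146], "rot": [0, 0, -0.7]}]}}

```text
clock: 2.85
tcp_pos: [0.471, 0.066, 0.0162]
tcp_rot: [0.065, 3.139, 0.0]
ft_force: [0.2, -0.7, -0.2]
gripper_width: 0.0853
grip_force: 0.0
```

{"name": "move_arm", "arguments": {"deltas": [{"grip": 0.1, "slide": [0, 0, 0], "rot": [0, 0, 0]}, {"grip": -0.2, "slide": [0, 0, 0], "rot": [0, 0, 0]}, {"grip": -0.5, "slide": [0, 0, 0], "rot": [0, 0, 0]}, {"grip": -1, "slide": [0, 0, 0], "rot": [0, 0, 0]}, {"grip": -1, "slide": [0, 0, 0], "rot": [0, 0, 0]}, {"grip": -1, "slide": [0, 0, 0], "rot": [0, 0, 0]}, {"grip": -1, "slide": [0, 0, 0], "rot": [0, 0, 0]}, {"grip": -1, "slide": [0, 0, 0], "rot": [0, 0, 0]}], "squeeze": 100}}

```text
clock: 3.65
tcp_pos: [0.4702, 0.0659, 0.0155]
tcp_rot: [0.064, 3.141, 0.0]
ft_force: [-0.3, -0.7, 2.6]
gripper_width: 0.0184
grip_force: 97.5
```

{"name": "move_arm", "arguments": {"deltas": [{"grip": -1, "slide": [0, 0, 40], "rot": [0, 0, 0]}, {"grip": -1, "slide": [0, 0, 80], "rot": [0, 0, 8]}, {"grip": -1, "slide": [10, -10, 110], "rot": [0, 0, 16]}, {"grip": -1, "slide": [15, -15, 110], "rot": [0, 0, 24]}, {"grip": -1, "slide": [20, -20, 110], "rot": [0, 0, 32]}, {"grip": -1, "slide": [26, -28, 110], "rot": [0, 0, 40]}, {"grip": -1, "slide": [26, -28, 110], "rot": [0, 0, 48]}, {"grip": -1, "slide": [26, -28, 110], "rot": [0, 0, 56]}, {"grip": -1, "slide": [26, -28, 110], "rot": [0, 0, 64]}, {"grip": -1, "slide": [26, -28, 110], "rot": [0, 0, 72]}, {"grip": -1, "slide": [26, -28, 110], "rot": [0, 0, 80]}, {"grip": -1, "slide": [26, -28, 110], "rot": [0, 0, 88]}]}}

```text
clock: 4.85
tcp_pos: [0.4955, 0.0381, 0.1247]
tcp_rot: [2.142, -2.297, -0.002]
ft_force: [0.4, 1.0, -2.3]
gripper_width: 0.0183
grip_force: 98.0
```

{"name": "move_arm", "arguments": {"deltas": [{"grip": -1, "slide": [0, 0, -20], "rot": [0, 0, 8]}, {"grip": -1, "slide": [0, 0, -40], "rot": [0, 0, 14]}, {"grip": -1, "slide": [0, 0, -50], "rot": [0, 0, 14]}, {"grip": -1, "slide": [0, 0, -50], "rot": [0, 0, 14]}, {"grip": -1, "slide": [0, 0, -50], "rot": [0, 0, 14]}]}}

```text
clock: 5.35
tcp_pos: [0.496, 0.038, 0.0754]
tcp_rot: [2.399, -2.028, -0.001]
ft_force: [0.6, -0.3, -1.2]
gripper_width: 0.0183
grip_force: 97.9
```

```bash
python3 -c "
from h import *
s=manip.sense();print(s['clock'],s['joint_positions'].round(3),s['tcp_pos'].round(4),s['tcp_rot'].round(3),s['ft_force'],s['wrist_torque'])
for n in('side','wrist'):
  c=cam(n);np.savez(n+'2.npz',**c);
  if n=='wrist':cv2.imwrite('pics/w2.png',c['frame'])
  else: cv2.imwrite('pics/s2.png',cv2.resize(c['frame'][150:335,220:440],None,fx=3,fy=3,interpolation=cv2.INTER_CUBIC))"
```

```text
5.35 [-0.085  0.272 -0.415  0.885  0.    -1.823] [0.496  0.038  0.0754] [ 2.399e+00 -2.028e+00 -1.000e-03] [ 0.61211763 -0.25694949 -1.20552418] [-0.05560007  0.01660479  0.00149863]
```

View pics/w2.png

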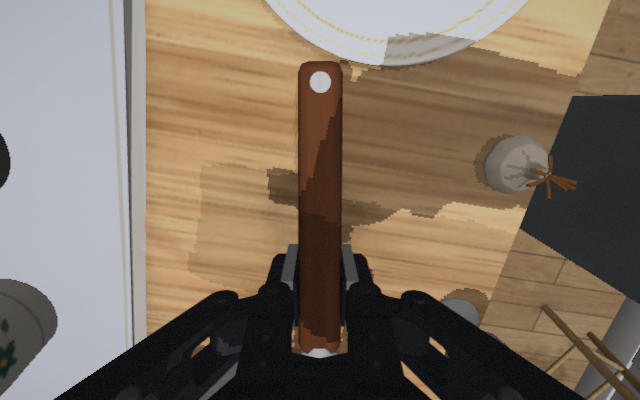

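View pics/s2.png

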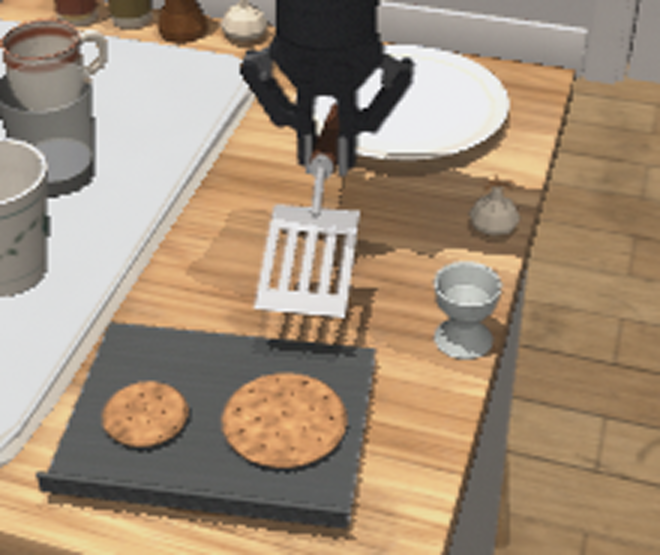

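The blade is held flat above the sheet's near edge, edge corners at crop (257,308) and (345,318), pointing at the large oatcake; handle straight in the pads.

Run:
```python
from h import *
c=dict(np.load("side2.npz"))
for n,u,v in (('e1',257,307),('e2',345,317),('mid',301,310),('heelmid',317,213)):
    U,V=220+u/3-.3,150+v/3-.3
    print(n,(world(c,[U],[V],.061 if n!='heelmid' else .086)[0]*1000).round(),'depth', (world(c,[round(U)],[round(V)-1])[0]*1000).round())
```

```text
e1 [501. 189.  61.] depth [502. 186.  61.]
e2 [439. 182.  61.] depth [457. 115.   2.]
mid [470. 184.  61.] depth [472. 179.  59.]
heelmid [482. 106.  86.] depth [484. 103.  86.]
```

{"name": "move_arm", "arguments": {"deltas": [{"grip": -1, "slide": [-1, 5, -25], "rot": [0, 0, 0]}, {"grip": -1, "slide": [-1, 5, -40], "rot": [0, 0, 0]}, {"grip": -1, "slide": [-1, 5, -42], "rot": [0, 0, 0]}, {"grip": -1, "slide": [-1, 5, -42], "rot": [0, 0, 0]}, {"grip": -1, "slide": [-1, 5, -42], "rot": [0, 0, 0]}]}}

```text
clock: 5.95
tcp_pos: [0.496, 0.0429, 0.0344]
tcp_rot: [-2.4, 2.026, -0.002]
ft_force: [0.5, -0.2, -1.7]
gripper_width: 0.0181
grip_force: 97.9
```

{"name": "move_arm", "arguments": {"deltas": [{"grip": -1, "slide": [0, 0, -5], "rot": [0, 0, 0]}, {"grip": -1, "slide": [0, 0, -10], "rot": [0, 0, 0]}, {"grip": -1, "slide": [0, 0, -10], "rot": [0, 0, 0]}, {"grip": -1, "slide": [0, 0, -10], "rot": [0, 0, 0]}, {"grip": -1, "slide": [0, 0, -10], "rot": [0, 0, 0]}]}}

```text
clock: 6.45
tcp_pos: [0.4954, 0.043, 0.0235]
tcp_rot: [-2.4, 2.026, -0.0]
ft_force: [1.8, 0.4, 0.9]
gripper_width: 0.0185
grip_force: 98.3
```

```bash
python3 -c "
from h import *
s=manip.sense();print(s['clock'],s['tcp_pos'].round(4),s['ft_force'],s['wrist_torque'])"
```

```text
6.45 [0.4954 0.043  0.0235] [1.80584931 0.4271196  0.85039306] [ 0.2199084  -0.12147417 -0.17438756]
```

{"name": "move_arm", "arguments": {"deltas": [{"grip": -1, "slide": [-1, 5, -10], "rot": [0, 0, 0]}, {"grip": -1, "slide": [-1.7, 10, -10], "rot": [0, 0, 0]}, {"grip": -1, "slide": [-2.5, 15, -10], "rot": [0, 0, 0]}, {"grip": -1, "slide": [-3.3, 20, -10], "rot": [0, 0, 0]}, {"grip": -1, "slide": [-4.2, 25, -10], "rot": [0, 0, 0]}, {"grip": -1, "slide": [-5, 30, -10], "rot": [0, 0, 0]}, {"grip": -1, "slide": [-5.8, 35, -10], "rot": [0, 0, 0]}, {"grip": -1, "slide": [-6.7, 40, -10], "rot": [0, 0, 0]}, {"grip": -1, "slide": [-7.5, 45, -10], "rot": [0, 0, 0]}]}}

```text
clock: 7.35
tcp_pos: [0.49, 0.0866, 0.0146]
tcp_rot: [2.4, -2.027, 0.01]
ft_force: [1.5, -6.8, 9.8]
gripper_width: 0.0183
grip_force: 99.7
```

```bash
python3 -c "
from h import *
s=manip.sense();print(s['clock'],s['tcp_pos'].round(4),s['ft_force'],s['wrist_torque'])
c=cam('side');np.savez('side3.npz',**c)
cv2.imwrite('pics/s3.png',cv2.resize(c['frame'][190:335,220:380],None,fx=4,fy=4,interpolation=cv2.INTER_CUBIC))"
```

```text
7.35 [0.49   0.0866 0.0146] [ 1.50664645 -6.77312732  9.77022287] [-1.59011453 -0.28089383 -0.08710458]
```

View pics/s3.png

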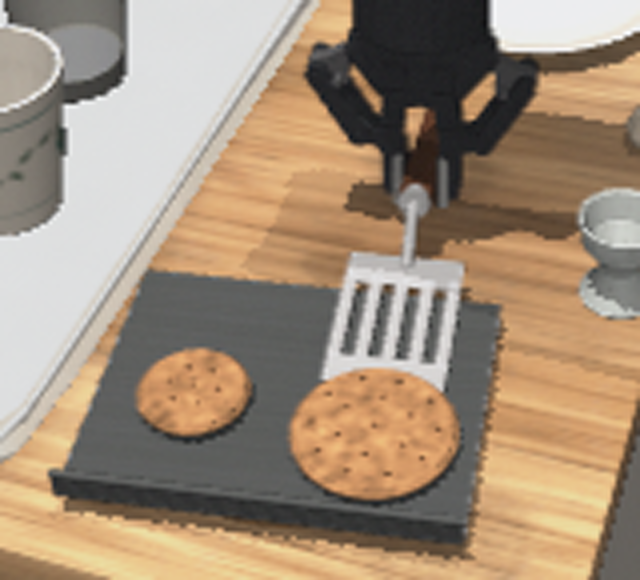

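The oatcake has been pushed near the lip (crop (375,435)), blade edge just at its near rim. I wrote the z relative to the wrong start, so the handle end presses the worktop; raising it again.

{"name": "move_arm", "arguments": {"deltas": [{"grip": -1, "slide": [0, 0, 4], "rot": [0, 0, 0]}, {"grip": -1, "slide": [0, 0, 9], "rot": [0, 0, 0]}, {"grip": -1, "slide": [0, 0, 9], "rot": [0, 0, 0]}, {"grip": -1, "slide": [0, 0, 9], "rot": [0, 0, 0]}]}}

```text
clock: 7.8
tcp_pos: [0.4873, 0.0883, 0.022]
tcp_rot: [2.401, -2.026, -0.001]
ft_force: [1.0, 0.0, 0.2]
gripper_width: 0.0179
grip_force: 98.4
```

Run:
```python
from h import *
s=manip.sense();print(s['clock'],s['tcp_pos'].round(4),s['tcp_rot'].round(3),s['ft_force'],s['wrist_torque'])
c=cam('side');np.savez('side4.npz',**c)
P=lambda u,v,z:(world(c,[220+u/4-.4],[190+v/4-.4],z)[0]*1000).round(1)
D=lambda u,v:(world(c,[round(220+u/4)],[round(190+v/4)])[0]*1000).round(1)
d=dict(np.load('side3.npz'));c3=c
hsv=cv2.cvtColor(c['frame'],cv2.COLOR_BGR2HSV)
m=cv2.inRange(hsv,(3,90,90),(20,255,255));k=np.zeros_like(m);k[278:318,288:338]=m[278:318,288:338]
q=max(cv2.findContours(k,0,1)[0],key=cv2.contourArea)[:,0]
print('oat',cv2.minEnclosingCircle((world(c,q[:,0],q[:,1],.026)[:,:2]*1000).astype(np.float32)))
for v in (260,300,340,375): print(D(395,v))
```

```text
7.8 [0.4873 0.0883 0.022 ] [ 2.401e+00 -2.026e+00 -1.000e-03] [1.04090458 0.01883675 0.16233034] [ 0.31239425 -0.19106225 -0.1939212 ]
oat ((455.1524658203125, 275.63470458984375), 41.929161071777344)
[480.6 159.8  31.8]
[473.  183.6  25.8]
[464.6 210.   23.7]
[456.4 235.3  24.8]
```

{"name": "move_arm", "arguments": {"deltas": [{"grip": -1, "slide": [-0.8, 5, 0], "rot": [0, 0, 0]}, {"grip": -1, "slide": [-1.7, 10, 0], "rot": [0, 0, 0]}, {"grip": -1, "slide": [-2.5, 15, 0], "rot": [0, 0, 0]}, {"grip": -1, "slide": [-3.3, 20, 0], "rot": [0, 0, 0]}, {"grip": -1, "slide": [-4.2, 25, 0], "rot": [0, 0, 0]}, {"grip": -1, "slide": [-5, 30, 0], "rot": [0, 0, 0]}, {"grip": -1, "slide": [-5.8, 35, 0], "rot": [0, 0, 0]}, {"grip": -1, "slide": [-6.7, 40, 0], "rot": [0, 0, 0]}, {"grip": -1, "slide": [-6.7, 40, 0], "rot": [0, 0, 0]}]}}

```text
clock: 8.75
tcp_pos: [0.4806, 0.129, 0.0223]
tcp_rot: [-2.401, 2.025, 0.002]
ft_force: [-0.0, 1.8, 0.3]
gripper_width: 0.0184
grip_force: 98.3
```

```bash
cat > look.py <<'E'
import sys
from h import *
s=manip.sense();print(s['clock'],s['joint_positions'].round(2),s['tcp_pos'].round(4),s['tcp_rot'].round(3),s['ft_force'].round(2),s['wrist_torque'].round(2))
n=sys.argv[1];c=cam(n);np.savez(n+'5.npz',**c)
x0,y0,x1,y1,k=map(int,sys.argv[2:7])
cv2.imwrite(sys.argv[7],cv2.resize(c['frame'][y0:y1,x0:x1],None,fx=k,fy=k,interpolation=cv2.INTER_CUBIC))
E
python3 look.py side 220 190 380 335 4 pics/s5.png
```

```text
8.75 [ 0.1   0.33 -0.48  0.76  0.   -1.64] [0.4806 0.129  0.0223] [-2.401e+00  2.025e+00  2.000e-03] [-0.04  1.76  0.26] [ 0.48  0.09 -0.02]
```

View pics/s5.png

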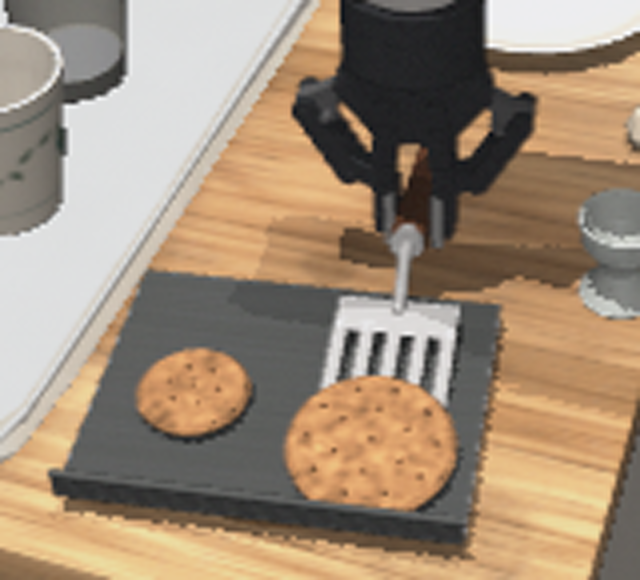

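The oatcake is against the lip with the blade going under it (crop (370,445)); the small one is undisturbed. Continuing.

{"name": "move_arm", "arguments": {"deltas": [{"grip": -1, "slide": [-0.8, 5, 0], "rot": [0, 0, 0]}, {"grip": -1, "slide": [-1.7, 10, 0], "rot": [0, 0, 0]}, {"grip": -1, "slide": [-2.5, 15, 0], "rot": [0, 0, 0]}, {"grip": -1, "slide": [-3.3, 20, 0], "rot": [0, 0, 0]}, {"grip": -1, "slide": [-4.2, 25, 0], "rot": [0, 0, 0]}, {"grip": -1, "slide": [-5, 30, 0], "rot": [0, 0, 0]}, {"grip": -1, "slide": [-5.8, 35, 0], "rot": [0, 0, 0]}, {"grip": -1, "slide": [-6.3, 38, 0], "rot": [0, 0, 0]}, {"grip": -1, "slide": [-6.3, 38, 0], "rot": [0, 0, 0]}]}}

```text
clock: 9.7
tcp_pos: [0.4744, 0.1667, 0.0223]
tcp_rot: [-2.401, 2.025, 0.001]
ft_force: [1.0, -0.3, -0.2]
gripper_width: 0.0181
grip_force: 98.3
```

{"name": "move_arm", "arguments": {"deltas": [{"grip": -1, "slide": [-0.5, 3, 0], "rot": [0, 0, 0]}, {"grip": -1, "slide": [-1, 6, 0], "rot": [0, 0, 0]}, {"grip": -1, "slide": [-1, 6, 0], "rot": [0, 0, 0]}]}}

```text
clock: 10.0
tcp_pos: [0.4734, 0.1723, 0.0223]
tcp_rot: [-2.401, 2.026, 0.001]
ft_force: [0.2, -1.3, 0.0]
gripper_width: 0.0184
grip_force: 98.3
```

Run:
```python
from h import *
s=manip.sense();print(s['clock'],s['tcp_pos'].round(4),s['ft_force'],s['wrist_torque'])
c=cam('side')
hsv=cv2.cvtColor(c['frame'],cv2.COLOR_BGR2HSV)
m=cv2.inRange(hsv,(3,90,90),(20,255,255));k=np.zeros_like(m);k[270:322,288:340]=m[270:322,288:340]
q=max(cv2.findContours(k,0,1)[0],key=cv2.contourArea)[:,0];print('box',q.min(0),q.max(0))
vs,us=np.nonzero(k);w=world(c,us,vs)*1000
A=np.c_[w[:,:2],np.ones(len(w))];good=np.abs(w[:,2]-np.median(w[:,2]))<25
a=np.linalg.lstsq(A[good],w[good,2],rcond=None)[0];print('slope',a[:2]*57.3,'mean',w[good].mean(0))
m=cv2.inRange(hsv,(0,0,130),(179,45,255));k=np.zeros_like(m);k[255:310,295:345]=m[255:310,295:345]
vs,us=np.nonzero(k);w=world(c,us,vs)*1000;print('blade seen y',np.percentile(w[:,1],[5,50,95]),np.percentile(w[:,2],[5,50,95]),len(w))
```

```text
10.0 [0.4734 0.1723 0.0223] [ 0.22228061 -1.33298749  0.03604286] [-0.05161321 -0.01985693 -0.03809786]
box [291 282] [333 317]
slope [ 1.31733883 -9.02526775] mean [453.40216177 285.69175633  34.20228303]
blade seen y [204.48947127 231.83985931 244.27662295] [29.63356099 32.80174455 55.58762069] 196
```

{"name": "move_arm", "arguments": {"deltas": [{"grip": -1, "slide": [0, 0, 5], "rot": [2, 0.3, 0]}, {"grip": -1, "slide": [0, 0, 10], "rot": [4, 0.7, 0]}, {"grip": -1, "slide": [0, -1, 16], "rot": [6.5, 1.1, 0]}, {"grip": -1, "slide": [0, -2, 22], "rot": [9, 1.5, 0]}, {"grip": -1, "slide": [0.5, -3, 29], "rot": [12, 2, 0]}, {"grip": -1, "slide": [0.5, -4, 37], "rot": [14.5, 2.5, 0]}, {"grip": -1, "slide": [1, -5, 45], "rot": [16.5, 2.8, 0]}, {"grip": -1, "slide": [1, -5, 54], "rot": [17.7, 3, 0]}, {"grip": -1, "slide": [1, -5, 63], "rot": [17.7, 3, 0]}, {"grip": -1, "slide": [1, -5, 72], "rot": [17.7, 3, 0]}, {"grip": -1, "slide": [1, -5, 78], "rot": [17.7, 3, 0]}, {"grip": -1, "slide": [1, -5, 80], "rot": [17.7, 3, 0]}]}}

```text
clock: 11.25
tcp_pos: [0.475, 0.1674, 0.1033]
tcp_rot: [-2.231, 1.881, 0.35]
ft_force: [0.5, 1.4, -1.8]
gripper_width: 0.0182
grip_force: 97.8
```

```bash
python3 look.py side 220 170 380 315 4 pics/s6.png
```

```text
11.25 [-0.01  0.27 -0.38  0.98  0.31 -1.76] [0.475  0.1674 0.1033] [-2.231  1.881  0.35 ] [ 0.46  1.35 -1.77] [-0.56 -0.09  0.03]
```

View pics/s6.png

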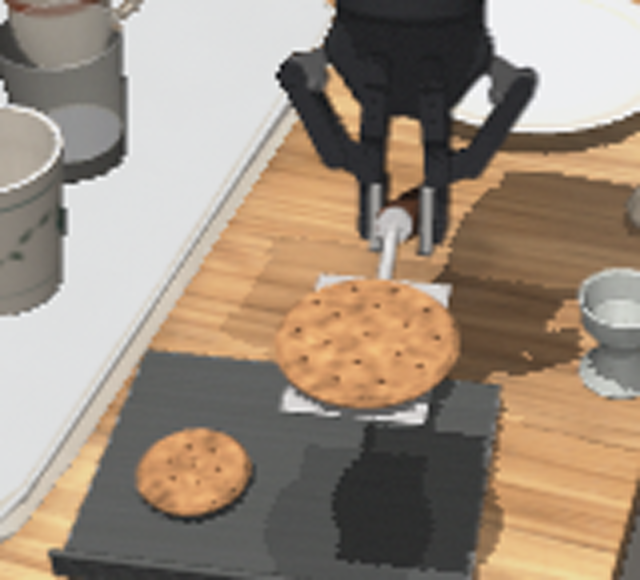

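The oatcake rides centred on the blade (crop (367,343)), edge just visible in front, above the sheet. Carrying it to the plate.

{"name": "move_arm", "arguments": {"deltas": [{"grip": -1, "slide": [0, -4, 8], "rot": [0, 0, 0]}, {"grip": -1, "slide": [0, -12, 18], "rot": [0, 0, 0]}, {"grip": -1, "slide": [-1, -24, 28], "rot": [0, 0, -2]}, {"grip": -1, "slide": [-2, -40, 36], "rot": [0, 0, -5]}, {"grip": -1, "slide": [-4, -58, 40], "rot": [0, 0, -8]}, {"grip": -1, "slide": [-6, -78, 40], "rot": [0, 0, -11]}, {"grip": -1, "slide": [-8, -98, 40], "rot": [0, 0, -14]}, {"grip": -1, "slide": [-10, -118, 40], "rot": [0, 0, -17]}, {"grip": -1, "slide": [-12, -138, 40], "rot": [0, 0, -20]}, {"grip": -1, "slide": [-14, -156, 40], "rot": [0, 0, -22]}, {"grip": -1, "slide": [-15, -170, 40], "rot": [0, 0, -24]}, {"grip": -1, "slide": [-16, -178, 40], "rot": [0, 0, -25]}]}}

```text
clock: 12.5
tcp_pos: [0.4584, -0.0129, 0.143]
tcp_rot: [-1.742, 2.293, 0.274]
ft_force: [-0.6, -0.3, -1.6]
gripper_width: 0.0183
grip_force: 97.8
```

{"name": "move_arm", "arguments": {"deltas": [{"grip": -1, "slide": [0, -6, 0], "rot": [0, 0, -1]}, {"grip": -1, "slide": [-2, -20, 0], "rot": [0, 0, -2]}, {"grip": -1, "slide": [-4, -38, 0], "rot": [0, 0, -4]}, {"grip": -1, "slide": [-6, -58, 0], "rot": [0, 0, -6]}, {"grip": -1, "slide": [-8, -78, 0], "rot": [0, 0, -8]}, {"grip": -1, "slide": [-10, -98, 0], "rot": [0, 0, -10]}, {"grip": -1, "slide": [-12, -118, 0], "rot": [0, 0, -12]}, {"grip": -1, "slide": [-13, -138, 0], "rot": [0, 0, -14]}, {"grip": -1, "slide": [-14, -158, 0], "rot": [0, 0, -15]}, {"grip": -1, "slide": [-15, -176, 0], "rot": [0, 0, -15]}, {"grip": -1, "slide": [-15, -190, 0], "rot": [0, 0, -15]}, {"grip": -1, "slide": [-15, -198, 0], "rot": [0, 0, -15]}]}}

```text
clock: 13.7
tcp_pos: [0.4438, -0.2101, 0.1424]
tcp_rot: [-1.423, 2.482, 0.224]
ft_force: [0.8, -0.0, -1.9]
gripper_width: 0.0184
grip_force: 97.9
```

```bash
cat > oat.py <<'E'
from h import *
from scipy.spatial.transform import Rotation as R
s=manip.sense();print(s['clock'],s['joint_positions'].round(2),s['tcp_pos'].round(4),s['tcp_rot'].round(3),s['ft_force'].round(2),s['wrist_torque'].round(2))
# slice pose from tool: slice x,z in tool frame fixed at grasp (tool down, tool y = slice y)
T=R.from_rotvec(s['tcp_rot']); M=T.as_matrix()
sy=M[:,1]; sz=-M[:,2]; sx=np.cross(sy,sz)
g=s['tcp_pos']-M[:,2]*.019
e=g+sx*.150-sz*.0335
print('grip',(g*1e3).round(),'edge',(e*1e3).round(),'yaw',np.degrees(np.arctan2(sx[1],sx[0])).round(1),'pitch',np.degrees(np.arcsin(sx[2])).round(1),'sy',sy.round(3))
for n in('scene','side'):
    c=cam(n);np.savez(n+'6.npz',**c)
    hsv=cv2.cvtColor(c['frame'],cv2.COLOR_BGR2HSV);m=cv2.inRange(hsv,(3,110,90),(14,255,255))
    vs,us=np.nonzero(m&(c['z_map']>0).astype(np.uint8)*255);w=world(c,us,vs)*1e3
    ctr=(e-sx*.045)*1e3
    k=np.linalg.norm(w-ctr,axis=1)<75
    w=w[k]
    if len(w)<50: print(n,'none');continue
    mu=w.mean(0);V=np.linalg.svd(w-mu)[2][2] if len(w)<3000 else 0
    V=V*np.sign(V[2]); print(n,len(w),'ctr',mu.round(),'tilt',np.degrees(np.arccos(V[2])).round(1),'n',V.round(2),'ahead of edge',((mu/1e3-e)@sx*1e3).round(1))
E
python3 oat.py
```

```text
13.7 [-0.79  0.23 -0.32  1.1   0.3  -1.85] [ 0.4438 -0.2101  0.1424] [-1.423  2.482  0.224] [ 0.75 -0.05 -1.91] [-0.47  0.26  0.01]
grip [ 441. -215.  160.] edge [518. -83. 175.] yaw 59.6 pitch 18.0 sy [-0.863  0.506 -0.001]
scene none
side 366 ctr [ 495. -112.  180.] tilt 2.2 n [-0.01  0.04  1.  ] ahead of edge -33.5
```

```bash
cat > plan.py <<'E'
import numpy as np
def tcp(e,yaw,p):
    y,p=np.radians([yaw,p]); d=np.array([np.cos(y),np.sin(y),0]);u=np.array([0,0,1.])
    sx=d*np.cos(p)+u*np.sin(p); sz=-d*np.sin(p)+u*np.cos(p)
    return np.array(e)-sx*150+sz*(33.5-19)
if __name__=="__main__":
    c=np.array([443.8,-210.1,142.4]); sy=np.array([-.863,.506,0])
    for e,p in [((506,-128,120),5),((502,-138,60),-5),((500,-143,24),-9),((500,-143,13),-15),((500,-143,13),-19),((500,-143,13),-22),((500,-143,13),-24)]:
        print(e,p,(tcp(e,59.6,p)-c).round(1),(sy*(18-p)).round(1))
E
python3 plan.py
```

```text
(506, -128, 120) 5 [-14.1 -47.9 -21. ] [-11.2   6.6   0. ]
(502, -138, 60) -5 [-16.8 -55.7 -54.9] [-19.8  11.6   0. ]
(500, -143, 24) -9 [-17.6 -58.7 -80.6] [-23.3  13.7   0. ]
(500, -143, 13) -15 [-15.2 -54.6 -76.6] [-28.5  16.7   0. ]
(500, -143, 13) -19 [-13.2 -51.2 -66.9] [-31.9  18.7   0. ]
(500, -143, 13) -22 [-11.4 -48.2 -59.8] [-34.5  20.2   0. ]
(500, -143, 13) -24 [-10.2 -46.  -55.1] [-36.2  21.3   0. ]
```

{"name": "move_arm", "arguments": {"deltas": [{"grip": -1, "slide": [-3, -12, -4], "rot": [-3, 1.8, 0]}, {"grip": -1, "slide": [-7, -24, -10], "rot": [-6, 3.5, 0]}, {"grip": -1, "slide": [-11, -36, -16], "rot": [-9, 5.3, 0]}, {"grip": -1, "slide": [-14, -48, -21], "rot": [-11.2, 6.6, 0]}, {"grip": -1, "slide": [-15, -51, -31], "rot": [-14, 8.2, 0]}, {"grip": -1, "slide": [-16, -54, -43], "rot": [-17, 10, 0]}, {"grip": -1, "slide": [-16.8, -55.7, -55], "rot": [-19.8, 11.6, 0]}, {"grip": -1, "slide": [-17.2, -57, -64], "rot": [-21, 12.3, 0]}, {"grip": -1, "slide": [-17.4, -58, -73], "rot": [-22, 13, 0]}, {"grip": -1, "slide": [-17.6, -58.7, -80.6], "rot": [-23.3, 13.7, 0]}, {"grip": -1, "slide": [-17.6, -58.7, -80.6], "rot": [-23.3, 13.7, 0]}]}}

```text
clock: 14.9
tcp_pos: [0.4253, -0.2667, 0.0604]
tcp_rot: [1.494, -2.602, 0.114]
ft_force: [-1.1, 0.2, -2.2]
gripper_width: 0.0183
grip_force: 97.9
```

```bash
python3 oat.py
```

```text
14.9 [-0.63  0.3  -0.43  0.83 -0.16 -1.67] [ 0.4253 -0.2667  0.0604] [ 1.494 -2.602  0.114] [-1.08  0.22 -2.17] [ 0.05 -0.06  0.02]
grip [ 427. -264.   79.] edge [ 499. -141.   22.] yaw 59.7 pitch -9.1 sy [-0.863  0.504  0.003]
scene 67 ctr [ 479. -178.   49.] tilt 26.2 n [0.23 0.38 0.9 ] ahead of edge -46.1
side 513 ctr [ 479. -167.   45.] tilt 27.5 n [0.23 0.4  0.89] ahead of edge -35.8
```

{"name": "move_arm", "arguments": {"deltas": [{"grip": -1, "slide": [0, 0, -5], "rot": [0, 0, 0]}, {"grip": -1, "slide": [0, 0, -10], "rot": [0, 0, 0]}, {"grip": -1, "slide": [1, 2, -4], "rot": [-2.6, 1.5, 0]}, {"grip": -1, "slide": [2.4, 4.1, 4], "rot": [-5.2, 3, 0]}, {"grip": -1, "slide": [3.4, 5.8, 8.9], "rot": [-6.9, 4, 0]}, {"grip": -1, "slide": [3.4, 5.8, 8.9], "rot": [-6.9, 4, 0]}, {"grip": -1, "slide": [3.4, 5.8, 8.9], "rot": [-6.9, 4, 0]}]}}

```text
clock: 15.7
tcp_pos: [0.4295, -0.2619, 0.0704]
tcp_rot: [1.431, -2.495, 0.214]
ft_force: [-0.8, -0.7, -2.3]
gripper_width: 0.0183
grip_force: 98.0
```

```bash
python3 oat.py
```

```text
15.7 [-0.53  0.31 -0.41  0.85 -0.3  -1.57] [ 0.4295 -0.2619  0.0704] [ 1.431 -2.495  0.214] [-0.82 -0.72 -2.35] [ 0.27 -0.1   0.01]
grip [ 432. -257.   89.] edge [ 500. -142.   13.] yaw 59.7 pitch -17.0 sy [-0.863  0.505  0.   ]
scene none
side 526 ctr [ 486. -158.   35.] tilt 32.7 n [0.27 0.47 0.84] ahead of edge -26.6
```

{"name": "move_arm", "arguments": {"deltas": [{"grip": -1, "slide": [1, 1.7, 4.8], "rot": [-1.7, 1, 0]}, {"grip": -1, "slide": [1.9, 3.2, 8.3], "rot": [-3, 1.7, 0]}, {"grip": -1, "slide": [2.8, 4.7, 11.9], "rot": [-4.3, 2.5, 0]}, {"grip": -1, "slide": [2.8, 4.7, 11.9], "rot": [-4.3, 2.5, 0]}, {"grip": -1, "slide": [2.8, 4.7, 11.9], "rot": [-4.3, 2.5, 0]}]}}

```text
clock: 16.3
tcp_pos: [0.4324, -0.257, 0.0824]
tcp_rot: [1.392, -2.425, 0.27]
ft_force: [-0.3, 0.1, -2.2]
gripper_width: 0.0182
grip_force: 98.0
```

```bash
python3 oat.py
```

```text
16.3 [-0.47  0.32 -0.39  0.89 -0.38 -1.51] [ 0.4324 -0.257   0.0824] [ 1.392 -2.425  0.27 ] [-0.3   0.08 -2.24] [ 0.35 -0.15  0.02]
grip [ 436. -251.  100.] edge [ 500. -142.   13.] yaw 59.7 pitch -22.0 sy [-0.863  0.505  0.   ]
scene none
side 528 ctr [ 487. -155.   37.] tilt 36.7 n [0.3  0.52 0.8 ] ahead of edge -25.9
```

{"name": "move_arm", "arguments": {"deltas": [{"grip": -1, "slide": [-5, -8.6, 0], "rot": [0, 0, 0]}, {"grip": -1, "slide": [-12.6, -21.6, 0], "rot": [0, 0, 0]}, {"grip": -1, "slide": [-20, -34.5, 0], "rot": [0, 0, 0]}, {"grip": -1, "slide": [-27.8, -47.5, 1], "rot": [0, 0, 0]}, {"grip": -1, "slide": [-33, -56, 3], "rot": [0, 0, 0]}, {"grip": -1, "slide": [-38, -65, 8], "rot": [0, 0, 0]}, {"grip": -1, "slide": [-38, -65, 8], "rot": [0, 0, 0]}]}}

```text
clock: 17.1
tcp_pos: [0.3939, -0.3237, 0.0915]
tcp_rot: [1.388, -2.427, 0.273]
ft_force: [-1.0, 0.3, -0.8]
gripper_width: 0.0184
grip_force: 98.1
```

```bash
python3 oat.py
python3 - <<'E'
from h import *
c=dict(np.load('side6.npz'));cv2.imwrite('pics/s7.png',cv2.resize(c['frame'][120:270,270:430],None,fx=4,fy=4,interpolation=cv2.INTER_CUBIC))
E
```

```text
17.1 [-0.62  0.28 -0.42  0.83 -0.38 -1.67] [ 0.3939 -0.3237  0.0915] [ 1.388 -2.427  0.273] [-1.01  0.3  -0.8 ] [ 0.32 -0.24 -0.01]
grip [ 398. -318.  109.] edge [ 462. -209.   22.] yaw 59.5 pitch -22.1 sy [-0.862  0.507 -0.002]
scene 126 ctr [ 450. -242.    6.] tilt 11.6 n [-0.1  -0.18  0.98] ahead of edge -26.2
side 89 ctr [ 443. -211.   13.] tilt 10.5 n [-0.13 -0.12  0.98] ahead of edge -7.4
```

View pics/s7.png

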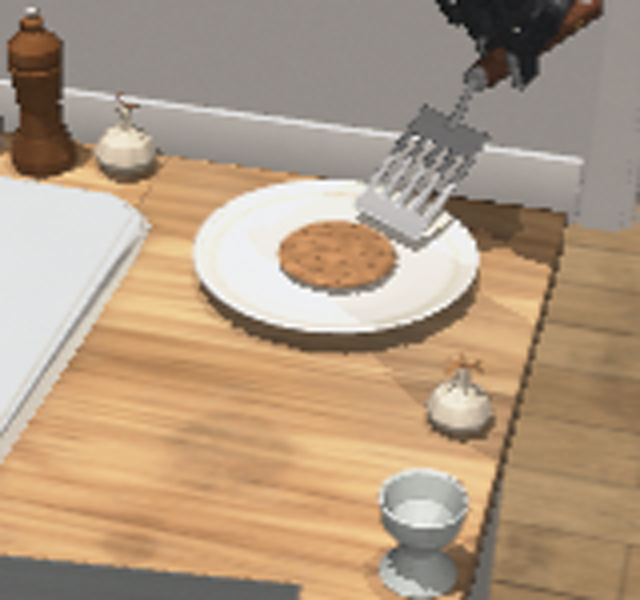

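The oatcake lies flat, pricked side up, near the plate's middle (crop (337,255)); the blade is clear at (400,215). Now returning the slice to the worktop.

{"name": "move_arm", "arguments": {"deltas": [{"grip": -1, "slide": [0, 0, 40], "rot": [0, 0, 0]}, {"grip": -1, "slide": [0, 0, 80], "rot": [0, 0, 0]}, {"grip": -1, "slide": [0, 0, 90], "rot": [7, -4.1, 0]}, {"grip": -1, "slide": [0, 0, 90], "rot": [13, -7.6, 0]}, {"grip": -1, "slide": [0, 0, 90], "rot": [19, -11.1, 0]}, {"grip": -1, "slide": [0, 0, 90], "rot": [19, -11.1, 0]}]}}

```text
clock: 17.8
tcp_pos: [0.3936, -0.3243, 0.181]
tcp_rot: [-1.558, 2.728, -0.001]
ft_force: [0.4, -0.8, -1.1]
gripper_width: 0.018
grip_force: 98.1
```

{"name": "move_arm", "arguments": {"deltas": [{"grip": -1, "slide": [7, 35, 0], "rot": [0, 0, -6]}, {"grip": -1, "slide": [14, 75, 0], "rot": [0, 0, -13]}, {"grip": -1, "slide": [21, 115, 0], "rot": [0, 0, -20]}, {"grip": -1, "slide": [28, 155, 0], "rot": [0, 0, -27]}, {"grip": -1, "slide": [36, 195, 0], "rot": [0, 0, -34]}, {"grip": -1, "slide": [44, 235, 0], "rot": [0, 0, -41]}, {"grip": -1, "slide": [52, 275, 0], "rot": [0, 0, -48]}, {"grip": -1, "slide": [60, 315, 0], "rot": [0, 0, -55]}, {"grip": -1, "slide": [68, 350, 0], "rot": [0, 0, -62]}, {"grip": -1, "slide": [74, 374, 0], "rot": [0, 0, -62]}, {"grip": -1, "slide": [74, 374, 0], "rot": [0, 0, -62]}, {"grip": -1, "slide": [74, 374, 0], "rot": [0, 0, -62]}]}}

```text
clock: 19.0
tcp_pos: [0.4675, 0.0529, 0.1801]
tcp_rot: [-0.059, -3.14, 0.002]
ft_force: [0.1, 0.0, -0.9]
gripper_width: 0.0185
grip_force: 98.3
```

```bash
python3 oat.py | head -2
python3 - <<'E'
from h import *
c=dict(np.load('side6.npz')) 
c=cam('side');hsv=cv2.cvtColor(c['frame'],cv2.COLOR_BGR2HSV)
def big(m,roi,z):
    x0,y0,x1,y1=roi;k=np.zeros_like(m);k[y0:y1,x0:x1]=m[y0:y1,x0:x1]
    q=max(cv2.findContours(k,0,1)[0],key=cv2.contourArea)[:,0]
    return np.round(cv2.minEnclosingCircle((world(c,q[:,0],q[:,1],z)[:,:2]*1000).astype(np.float32))[0])
print('oat',big(cv2.inRange(hsv,(3,110,60),(16,255,255)),(335,170,375,196),.019),'plate',big(cv2.inRange(hsv,(0,0,130),(179,45,255)),(315,160,395,208),.019))
# handle end / blade edge depths by wrist cam
w=cam('wrist');h=cv2.cvtColor(w['frame'],cv2.COLOR_BGR2HSV)
m=cv2.inRange(h,(0,90,0),(14,255,130));m[:,:290]=0;m[:,350:]=0;m[300:]=0
vs,us=np.nonzero(m);p=world(w,us,vs)*1000
k=np.abs(p[:,2]-np.median(p[:,2]))<30;p=p[k]
a=np.polyfit(p[:,0],p[:,2],1);print('handle top: n',len(p),'slope deg',np.degrees(np.arctan(a[0])),'z',p[:,2].min(),p[:,2].max(),'x',p[:,0].min(),p[:,0].max())
E
```

```text
19.0 [-0.06  0.14 -0.31  1.13 -0.   -0.02] [0.4675 0.0529 0.1801] [-5.90e-02 -3.14e+00  2.00e-03] [ 0.13  0.03 -0.95] [-0.01  0.08 -0.02]
grip [468.  53. 199.] edge [617.  47. 165.] yaw -2.1 pitch -0.1 sy [ 0.037  0.999 -0.001]
oat [ 484. -182.] plate [ 466. -203.]
handle top: n 9779 slope deg 14.731255032778284 z 175.16235150552367 207.66084150127458 x 371.98875301317014 475.05511364222355
```

{"name": "move_arm", "arguments": {"deltas": [{"grip": -1, "slide": [0, 0, -45], "rot": [0, 0, 0]}, {"grip": -1, "slide": [0, 0, -90], "rot": [0, 0, 0]}, {"grip": -1, "slide": [0, 0, -130], "rot": [0, 0, 0]}, {"grip": -1, "slide": [0, 0, -152], "rot": [0, 0, 0]}, {"grip": -1, "slide": [0, 0, -162], "rot": [0, 0, 0]}, {"grip": -1, "slide": [0, 0, -164], "rot": [0, 0, 0]}, {"grip": -1, "slide": [0, 0, -164], "rot": [0, 0, 0]}, {"grip": -1, "slide": [0, 0, -164], "rot": [0, 0, 0]}]}}

```text
clock: 20.0
tcp_pos: [0.4696, 0.0515, 0.0179]
tcp_rot: [0.065, 3.138, 0.0]
ft_force: [-0.1, 0.1, -1.7]
gripper_width: 0.0183
grip_force: 98.3
```

{"name": "move_arm", "arguments": {"deltas": [{"grip": -0.4, "slide": [0, 0, 0], "rot": [0, 0, 0]}, {"grip": 0, "slide": [0, 0, 0], "rot": [0, 0, 0]}, {"grip": 0.6, "slide": [0, 0, 0], "rot": [0, 0, 0]}, {"grip": 0.8, "slide": [0, 0, 0], "rot": [0, 0, 0]}, {"grip": 0.8, "slide": [0, 0, 0], "rot": [0, 0, 0]}, {"grip": 0.8, "slide": [0, 0, 40], "rot": [0, 0, 0]}, {"grip": 0.8, "slide": [0, 0, 85], "rot": [0, 0, 0]}, {"grip": 0.8, "slide": [0, 0, 130], "rot": [0, 0, 0]}, {"grip": 0.8, "slide": [0, 0, 160], "rot": [0, 0, 0]}, {"grip": 0.8, "slide": [0, 0, 160], "rot": [0, 0, 0]}, {"grip": 0.8, "slide": [0, 0, 160], "rot": [0, 0, 0]}]}}

```text
clock: 21.1
tcp_pos: [0.4686, 0.0518, 0.177]
tcp_rot: [0.064, 3.14, 0.0]
ft_force: [0.1, -0.4, -0.2]
gripper_width: 0.0769
grip_force: 0.0
```

Run:
```python
from h import *
s=manip.sense();print(s['clock'],s['tcp_pos'].round(3),s['gripper_width'])
w=cam('wrist');h=cv2.cvtColor(w['frame'],cv2.COLOR_BGR2HSV)
def circ(n,m,z,roi):
    x0,y0,x1,y1=roi;k=np.zeros_like(m);k[y0:y1,x0:x1]=m[y0:y1,x0:x1]
    q=max(cv2.findContours(k,0,1)[0],key=cv2.contourArea)[:,0]
    print(n,cv2.minEnclosingCircle((world(w,q[:,0],q[:,1],z)[:,:2]*1000).astype(np.float32)))
oat=cv2.inRange(h,(3,90,60),(20,255,255))
circ('oat',cv2.inRange(h,(3,110,60),(16,255,255)),.019,(40,140,170,270))
circ('small',oat,.024,(470,220,560,300))
circ('plate',cv2.inRange(h,(0,0,100),(179,60,255)),.019,(0,90,215,315))
m=cv2.inRange(h,(0,90,0),(14,255,130));m[:,:300]=0;m[:,350:]=0;m[300:]=0
vs,us=np.nonzero(m);p=world(w,us,vs)*1000;p=p[(p[:,2]>12)&(p[:,2]<70)]
print('handle',len(p),np.polyfit(p[:,0],p[:,2],1),p.min(0).round(),p.max(0).round())
```

```text
21.1 [0.469 0.052 0.177] 0.07693788680091967
oat ((483.693115234375, -163.89476013183594), 40.85875701904297)
small ((552.0440673828125, 270.641845703125), 29.200687408447266)
plate ((486.5810546875, -164.8475341796875), 99.76863861083984)
handle 2656 [  0.26251321 -83.18575349] [374.  41.  12.] [500.  66.  49.]
```

Oatcake is 3 mm from the plate's centre, plate and small oatcake unmoved, slice at rest level. Handing in.

```bash
python3 -c "
from workcell import manip
print(manip.sign_off())"
```

```text
the job is handed in; nothing more can be done
None
```

The larger oatcake lies flat, pricked side up, about 3 mm from the plate's centre, the slice is back on the bare worktop clear of the plate and sheet, and the job was handed in at about 21 s; at one point the slice's handle end was pressed on the worktop with roughly 10 N by mistake and then raised, and the sign-off gave no verdict.

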